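# Rinse the pH meter's probe and hold it over the drip dish

## Task

Lift the pocket pH meter out of its holder, lower the end of its probe well down into the beaker to rinse it, and take it out again. Then carry it over the bottles to the smaller of the two low dishes and finish while still holding it there: upright and still, the probe's end hovering about a centimetre above the level of the dish's rim, over the middle of the dish. The fragile probe must not touch the dish or be pushed hard against the beaker, and nothing else on the bench may be knocked or shifted.

Things in the scene. Friction and masses are not known exactly. Their poses are not given: they have to be found in the camera images.
- meter: pocket pH meter upright in the holder, 70 g. Origin: lower end of its probe (the tip); z up along it. z 0 to 75 mm: round probe, 12 mm diameter, glass end, black sleeve; 75 to 141 mm: grey box body 34 mm wide (x), 20 mm thick (y), dark display near the top of the -y face, 2 mm button on top. Grip across the 20 mm. At the start the body rests on the holder's top, the tip 7 mm above the bench
- holder: fixed white block 46 x 40 mm, 82 mm tall, on a grey foot 72 x 62 x 10 mm (x, y). Origin: centre of its underside. In its top a round upright well 15.5 mm in diameter and 79 mm deep, in which the probe hangs; the meter must be drawn straight up 75 mm to come clear
- beaker: low, clear open beaker, 63 mm across, 70 mm tall, loose, 60 g, free opening about 42 mm across, floor 2 mm thick. Origin: centre of its underside, z up
- small_dish: the smaller low open round dish (clear petri dish), 60 mm across, 14 mm tall, loose. Origin: centre of its underside, z up. The target. Beaker, small dish and large dish may stand in each other's places
- large_dish: the larger low open round dish, 90 mm across, 14 mm tall, loose; not the target, leave alone. Origin: centre of its underside
- brown_bottle: small brown stoppered bottle, 38 mm across, 87 mm tall, loose, leave alone. Origin: centre of its underside
- white_bottle: small white bottle with a red screw cap, 36 mm across, 70 mm tall, loose, leave alone. Origin: centre of its underside
- vial: small glass vial with a dark cap, 25 mm across, 52 mm tall, loose, leave alone. Origin: centre of its underside
- flask: conical glass flask, 84 mm across, 130 mm tall, loose, at the back, leave alone. Origin: centre of its underside
- column_l: fixed equipment to steer round: filter column to the left of the work, a white drum 216 mm across spanning heights 320 to 410 mm on three thin legs that stand 80 to 95 mm out from its axis. Origin: on the axis, at bench height
- peri_pump_r: fixed equipment to steer round: white pump box on a low white pedestal at the front right, pedestal about 160 mm wide, its top 210 mm above the bench, box corners up to 160 mm from its axis seen from above. Origin: middle of the box's underside, 70 mm above the bench
- wash_bottle: wash bottle with a bent spout, 74 x 81 mm, 194 mm tall, loose, at the back, leave alone. Origin: centre of its underside
Things that resemble listed ones, but are neither listed nor needed, are in the scene too. Leave any purple look-alike of the meter alone.

How it is judged:
On the way, in this order (a step that is already met when the one before it is completed fails the run):
1. the probe's end is inside the beaker, more than 2 cm below its rim (horizontal distance between meter and beaker below 0.025 m and z of meter in the frame of beaker below 0.05 m), for 0.2 s.
2. the probe's end is out of the beaker, above its rim (z of meter in the frame of beaker above 0.075 m), for 0.1 s.
At the end, for the whole second after the job is handed in: Meter held in the fingers, still, within 0.12 rad of upright; tip within 10 mm of the small dish's centre and 17 to 35 mm above its underside, touching neither dish, beaker nor holder; all else upright within 15 mm of where it started (beaker 30 mm) (horizontal distance between meter and small_dish below 0.01 m and z of meter in the frame of small_dish between 0.017 and 0.035 m and angle between meter's own z axis and vertical below 0.12 rad and linear speed of meter below 0.02 m/s and contact force between meter and the fingers above 1 N and contact force between meter and small_dish below 0.2 N and contact force between meter and beaker below 0.2 N and contact force between meter and holder below 0.2 N and angle between each of small_dish, beaker, large_dish, brown_bottle, white_bottle, vial, flask, wash_bottle's own z axis and vertical below 0.1 rad and distance of each of small_dish, large_dish, brown_bottle, white_bottle, vial, flask, wash_bottle from where it was at the start of the episode below 0.015 m and distance of beaker from where it was at the start of the episode below 0.03 m); the arm keeps its last pose, push and grip.
It fails at once if the probe touches the small dish (contact force between meter and small_dish above 0.5 N).
It fails at once if the probe is pushed hard against the beaker (contact force between meter and beaker above 8 N).
It fails at once if another thing on the bench is knocked over or shifted (distance of any of large_dish, brown_bottle, white_bottle, vial, flask, wash_bottle, small_dish from where it was at the start of the episode above 0.02 m or angle between any of large_dish, brown_bottle, white_bottle, vial, flask, wash_bottle, small_dish, beaker's own z axis and vertical above 0.4 rad).
It also fails if it takes over 48 s, if anything falls off the work surface, if the arm or the gripper's body presses on something with over 40 N, if the wrist force passes 120 N, or if a joint passes its speed limit or range.

## Robot

A 6-joint arm with a two-finger parallel gripper is mounted at the origin on a cart in front of the work surface, level with it; the furniture and walls round the work are solid. World frame = base frame: x ahead of the robot, y to its left, z up, the work surface at z = 0. Lengths are in m, angles in rad, forces in N, time in s.
With the tool pointing down it reaches from about 0.275 to 0.75 m from the base axis. Payload 10.2 kg.
Tool frame: the origin (TCP) lies midway between the tips of the shut fingers; the grasp point (between the pads) lies 19 mm behind it (env.hold_point_z is the distance from the TCP to the grasp point, in m); z points along the fingers, y is the line along which they close (so a half turn about z gives the same grasp; the last joint's range is limited). The gripper opens to 85 mm and grips with 20 to 120 N. Pads are 22 mm wide; open, the fingers measure 114 mm over their backs; the gripper's body (76 mm by 85 mm) begins 54 mm behind the grasp point. The pads swing forward as they close: fully open they stand 13 mm farther back than shut.
Start: joints at [1.123, 0.313, 1.498, -0, 1.331, -0.223], TCP at [0.117, 0.512, 0.231] pointing down, gripper open.
Joint ranges: [-2.94, 2.94], [-0.97, 2.17], [0.19, 2.56], [-1.23, 4.37], [0.02, 3.11], [-2.88, 2.88]. Speed limits (rad/s): [2.39, 2.39, 3.01, 3.14, 3.14, 3.14].

## Interface

Orientations are given as a unit quaternion [x, y, z, w].
In Python, from bench import env, kinematics, monitor, eyes, job gives the robot as it stands. The module is installed in compiled form; this text tells all that it offers. Calls block until the motion is done:
- env.reach(position, orientation): joint-space move of the TCP to a pose.
- env.movel(position, velocity=0.15, frame=None, guard=None): straight line of the TCP; frame=None keeps the orientation; velocity is the mean speed in m/s. With guard (N) it stops when the force on the tool has changed by that much, and returns True; else False.
- env.set_joints(angles): joint-space move.
- env.release() and env.close_gripper(effort=None): open the fingers fully, or close them until they stop; effort is the grip in N (None keeps the last).
- env.hold(seconds).
- kinematics.ik(position, orientation): joint angles nearest the present ones, or None.
- monitor.sense(): the state.
- eyes.grab_frame(name): name is "scene" or "top" or "wrist"; returns a dict with "frame" (420x560x3 uint8, red, green, blue), "mtx" (3x3 intrinsics, pixels), "k1" (the pictures are not rectified: a ray, as slopes to the right and down, at radius r is drawn at 1 + k1 r^2 times it, then the intrinsics apply), "view" (4x4, takes a point from world to camera coordinates). Camera axes: x right, y down, z forward; pixel columns grow to the right and rows downward; lengths in m; the calibration is good to about 2 mm. A picture is of the moment at which its call begins. There is no depth.
A pose or a line that the arm cannot do raises env.MotionError and nothing moves.
- job.hand_in(): hands the job in; it is judged then, once.
The state is a dict: "clock": time; "joints": joint angles; "qvel": joint speeds; "joint_efforts": joint torques, N m; "position": TCP position; "ee_rot": TCP orientation; "contact_force": force on the tool from outside, world axes, zero at the start; "ft_torque": the same for the moment, N m; "finger_gap": opening from 0.0 (shut) to 1.0 (fully open); "gripper_force": force on a finger pad.
Only numpy, scipy, OpenCV 4.12 (cv2) and the standard library are available. Lean on these libraries where they do the work, as an engineer would, in place of code of your own. Each camera call takes 0.05 s, during which the arm holds its last target. There are 200 camera calls.

## Working session

There is one attempt and no reset: what is moved stays moved. The work goes in short steps, each a Python script; the robot and the scene stay as the last script left them, time stands still between calls to the robot, and variables do not carry over. Pictures are saved under pics/ and viewed, at most 11 in all, crops included, and the job is handed in when it is done.

```bash
mkdir -p pics; cat > h.py <<'E'
import numpy as np, cv2
from bench import env, kinematics, monitor, eyes, job
def snap(n,f):
    d=eyes.grab_frame(n); cv2.imwrite(f'pics/{f}.png',d['frame'][:,:,::-1]); np.savez(f'pics/{f}.npz',mtx=d['mtx'],k1=d['k1'],view=d['view']); return d
def ray(f,u,v):
    d=np.load(f'pics/{f}.npz'); K=d['mtx'];k=float(d['k1'])
    p=cv2.undistortPoints(np.array([[[u,v]]],float),K,np.array([k,0,0,0.]))[0,0]
    R=d['view'][:3,:3];t=d['view'][:3,3]
    return -R.T@t, R.T@np.array([p[0],p[1],1])
def at(f,u,v,z):
    c,r=ray(f,u,v); return (c+r*(z-c[2])/r[2]).round(4)
def px(f,P):
    d=np.load(f'pics/{f}.npz'); V=d['view']
    return cv2.projectPoints(np.array([P],float),cv2.Rodrigues(V[:3,:3])[0],V[:3,3],d['mtx'],np.array([float(d['k1']),0,0,0]))[0][0,0].round(1)
E
python3 - <<'E'
from h import *
for n in('scene','top','wrist'):
    d=snap(n,n+'0'); print(n,d['k1'],(-d['view'][:3,:3].T@d['view'][:3,3]).round(3))
s=monitor.sense();print(s['clock'],s['ee_rot'],s['finger_gap'],env.hold_point_z)
a=cv2.imread('pics/scene0.png');b=cv2.imread('pics/top0.png')
E
```

```text
scene -0.016244700021803966 [0.117 0.202 0.688]
top -0.07913625306306662 [ 0.341 -0.157  0.895]
wrist -0.03320124513284574 [0.048 0.528 0.373]
0.15 [ 1.12160077e-01  9.93690026e-01 -4.71760986e-04 -1.61788238e-04] 1.000913415927134 0.0187
```

View pics/scene0.png

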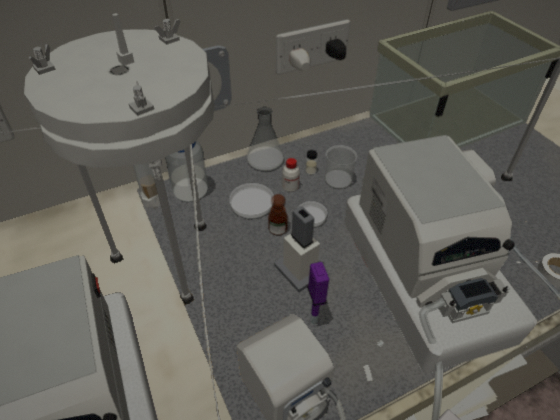

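View pics/top0.png

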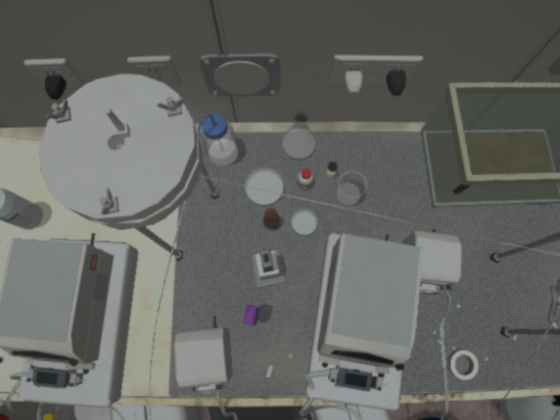

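The scene view shows the grey meter in the white holder at about (303,222), with the display facing the camera. A purple look-alike stands at (318,285). In the top view the holder is at (267,262), the large dish at (265,187), the small dish at (304,222), and the beaker at (350,188). I'll enlarge both views.

```bash
python3 - <<'E'
from h import *
a=cv2.imread('pics/top0.png')[130:330,190:400];cv2.imwrite('pics/tc.png',cv2.resize(a,None,fx=3,fy=3,interpolation=2)[:, :])
b=cv2.imread('pics/scene0.png')[90:330,170:370];cv2.imwrite('pics/sc.png',cv2.resize(b,None,fx=2.5,fy=2.5,interpolation=2))
for n,u,v,z in [('holder',267,262,.082),('large',265,187,.007),('small',304,222,.007),('beaker',350,188,.035),('purple',251,316,.1),('brown',271,218,.08),('white',306,176,.07),('vial',332,168,.05),('pumpTL',342,234,.21),('pumpBR',408,365,.21),('ped',317,395,.07),('col',115,143,.41),('small pump TR',222,330,.2),('smallBL',176,388,.2)]: print(n,at('top0',u,v,z))
E
```

```text
holder [ 0.4693 -0.1658  0.082 ]
large [ 0.6514 -0.2075  0.007 ]
small [ 0.5467 -0.271   0.007 ]
beaker [ 0.5882 -0.3898  0.035 ]
purple [ 0.3741 -0.109   0.1   ]
brown [ 0.5565 -0.1978  0.08  ]
white [ 0.63   -0.2964  0.07  ]
vial [ 0.6399 -0.3616  0.05  ]
pumpTL [ 0.4613 -0.3024  0.21  ]
pumpBR [ 0.225  -0.3399  0.21  ]
ped [ 0.1984 -0.1909  0.07  ]
col [ 0.6243 -0.008   0.41  ]
small pump TR [ 0.3606 -0.0627  0.2   ]
smallBL [0.2909 0.0313 0.2   ]
```

View pics/tc.png

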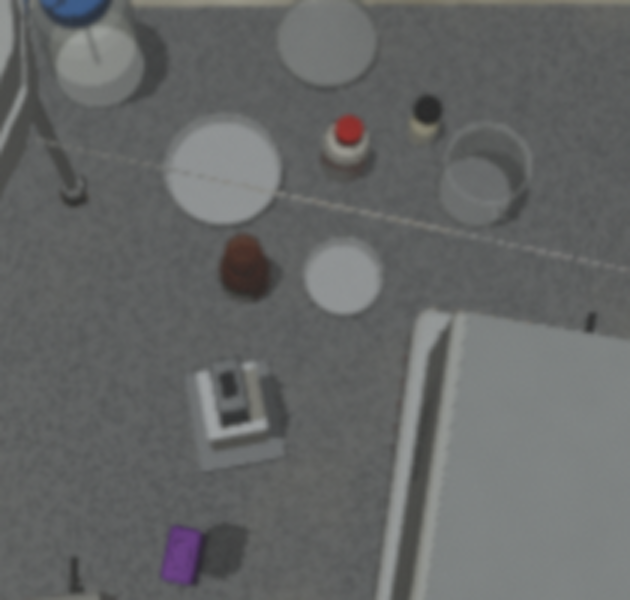

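View pics/sc.png

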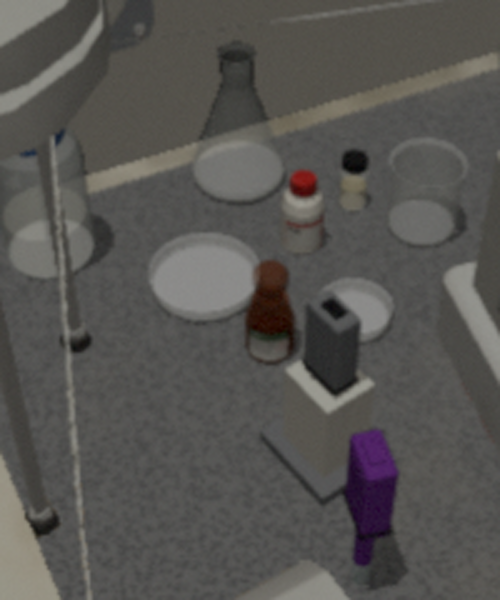

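View pics/wrist0.png

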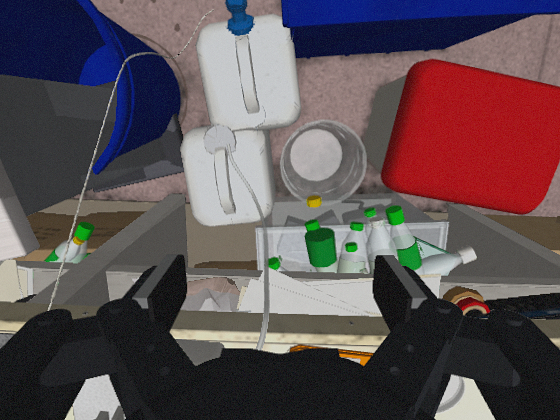

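Confirmed: the grey meter with the black button stands in the white holder. The purple one has no holder and stays untouched. The small dish is at crop (343,276) and the large dish at (223,170). Another large round thing at (327,40) is the flask base. Next I'll triangulate obstacle heights and overlay the holder and meter model.

```bash
cat >> h.py <<'E'
def tri(p,q,f='scene0',g='top0'):
    c1,r1=ray(f,*p);c2,r2=ray(g,*q)
    s=np.linalg.lstsq(np.c_[r1,-r2],c2-c1,rcond=None)[0]; a=c1+r1*s[0];b=c2+r2*s[1]
    return ((a+b)/2).round(3),round(float(np.linalg.norm(a-b)),4)
def box(img,f,c,yaw,z0,z1,a,b,col,S,off):
    R=np.array([[np.cos(yaw),-np.sin(yaw)],[np.sin(yaw),np.cos(yaw)]])
    for z in (z0,z1):
        P=[(px(f,[*(np.array(c)+R@[sx*a/2,sy*b/2]),z])-off)*S+S/2 for sx,sy in((1,1),(1,-1),(-1,-1),(-1,1))]
        cv2.polylines(img,[np.array(P).astype(int)],True,col,1)
def circ(img,f,c,z,d,col,S,off):
    P=[(px(f,[c[0]+d/2*np.cos(t),c[1]+d/2*np.sin(t),z])-off)*S+S/2 for t in np.linspace(0,6.28,40)]
    cv2.polylines(img,[np.array(P).astype(int)],True,col,1)
E
python3 - <<'E'
from h import *
print('leftpump',tri((77,262),(92,243)),tri((100,340),(80,350)))
print('smallpump',tri((298,320),(222,330)),tri((240,350),(178,333)))
print('pumpR far-left',tri((372,150),(342,236)))
print('drum bolt',tri((140,88),(108,200)),tri((122,20),(115,115)))
print('legfeet',tri((200,226),(213,193)),tri((186,299),(178,255)))
# string: intersect
for u,v in((300,96),(400,86),(500,65)):
    c,r=ray('scene0',u,v)
    for s in np.linspace(.1,3,300):
        p=c+r*s;q=px('top0',p); L=172+(q[0]-180)*90/380
        if abs(q[1]-L)<2 and 150<q[0]<560: print('string',u,p.round(2),q);break
# fits from pixel corner reads, holder top corners z .082
cs=[at('top0',190+x/3,130+y/3,.082) for x,y in((197,375),(258,362),(270,432),(210,445))]
print(cs); e=(cs[1]-cs[2]+cs[0]-cs[3]);yaw=np.arctan2(e[1],e[0]);hc=np.mean(cs,0)[:2];print('holder',hc,yaw,np.linalg.norm(e)/2)
sd=at('top0',190+343/3,130+281/3,0.003)[:2]; bk=.5*(at('top0',190+475/3,130+191/3,.002)+at('top0',190+487/3,130+166/3,.07))[:2]
print(sd,bk,at('top0',190+475/3,130+191/3,.002),at('top0',190+487/3,130+166/3,.07))
ims=[]
for f,off,S,w in(('top0',(225,150),4,100),('scene0',(260,130),4,100)):
    off=np.array(off);im=cv2.resize(cv2.imread(f'pics/{f}.png')[off[1]:off[1]+140,off[0]:off[0]+100],None,fx=S,fy=S,interpolation=2)
    box(im,f,hc,yaw,0.01,.082,.046,.04,(0,255,0),S,off); box(im,f,hc,yaw,.082,.148,.034,.02,(0,0,255),S,off);box(im,f,hc,yaw,0,.01,.072,.062,(255,255,0),S,off)
    for z in(0,.014):circ(im,f,sd,z,.06,(0,255,255),S,off)
    ims.append(im)
cv2.imwrite('pics/ov.png',np.hstack(ims))
E
```

```text
leftpump (array([0.578, 0.143, 0.176]), 0.0131) (array([0.397, 0.169, 0.247]), 0.0335)
smallpump (array([ 0.361, -0.051,  0.095]), 0.0073) (array([0.38 , 0.036, 0.087]), 0.0019)
pumpR far-left (array([ 0.458, -0.302,  0.207]), 0.0008)
drum bolt (array([0.551, 0.016, 0.406]), 0.0032) (array([ 0.648, -0.022,  0.438]), 0.001)
legfeet (array([ 0.67 , -0.088,  0.003]), 0.0028) (array([ 0.551,  0.022, -0.001]), 0.0002)
string 300 [ 0.53 -0.21  0.31] [277.8 193.4]
string 400 [ 0.45 -0.33  0.31] [374.6 218.6]
string 500 [ 0.37 -0.46  0.34] [478.1 244.1]
[array([ 0.4893, -0.1473,  0.082 ]), array([ 0.4868, -0.1894,  0.082 ]), array([ 0.439 , -0.1846,  0.082 ]), array([ 0.4413, -0.1437,  0.082 ])]
holder [ 0.4641  -0.16625] -0.08745899434800414 0.04808378104933097
[ 0.5437 -0.2711] [ 0.58405 -0.3888 ] [ 0.5855 -0.3905  0.002 ] [ 0.5826 -0.3871  0.07  ]
```

View pics/ov.png

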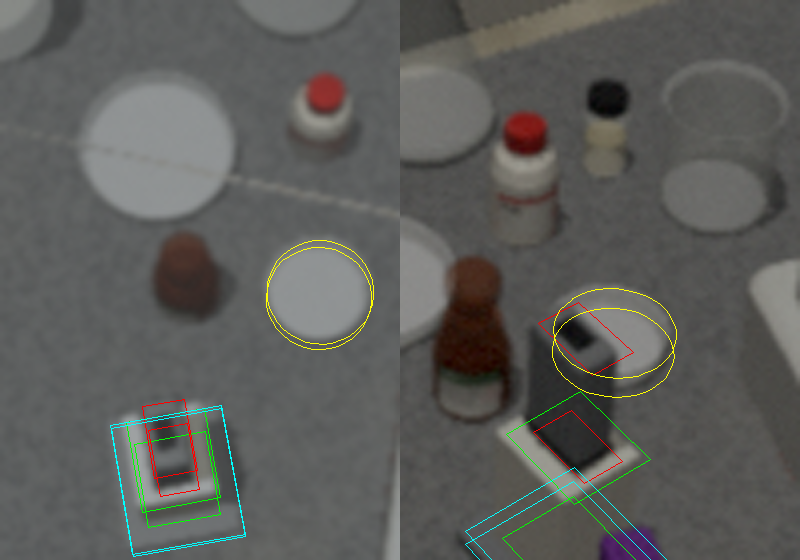

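```bash
cat >> h.py <<'E'
def quat(yaw): return [float(np.sin(-yaw/2)),float(np.cos(-yaw/2)),0,0]
E
python3 - <<'E'
from h import *
s=monitor.sense();q=np.array(s['joints'])
# retracted pose at azimuth -0.35
P=np.array([np.cos(-.35),np.sin(-.35)])
a=kinematics.ik([*(0.31*P),.36],quat(-.09)); b=kinematics.ik([.455,-.165,.31],quat(-.09))
print(np.round(a,3),np.round(b,3))
r=list(a); r0=list(a); r0[0]=q[0]; 
env.set_joints(r0); print(monitor.sense()['position'],np.abs(monitor.sense()['contact_force']).max())
env.set_joints(r); print(monitor.sense()['position'],np.abs(monitor.sense()['contact_force']).max())
env.set_joints(b); s=monitor.sense();print(s['position'],s['contact_force'],s['clock'])
d=snap('wrist','w1')
im=cv2.resize(d['frame'][:,:,::-1],(800,600));cv2.imwrite('pics/w1b.png',im)
E
```

```text
[-0.735 -0.258  1.757 -0.     1.643 -2.215] [-0.591  0.175  1.47  -0.     1.497 -2.071]
[0.0197898  0.3095045  0.35985194] 0.39626381384165243
[ 0.29134078 -0.10588234  0.36003798] 0.9096207804881142
[ 0.4545594  -0.16450206  0.31059646] [0.38542022 0.61815487 0.49739938] 4.725
```

View pics/w1b.png

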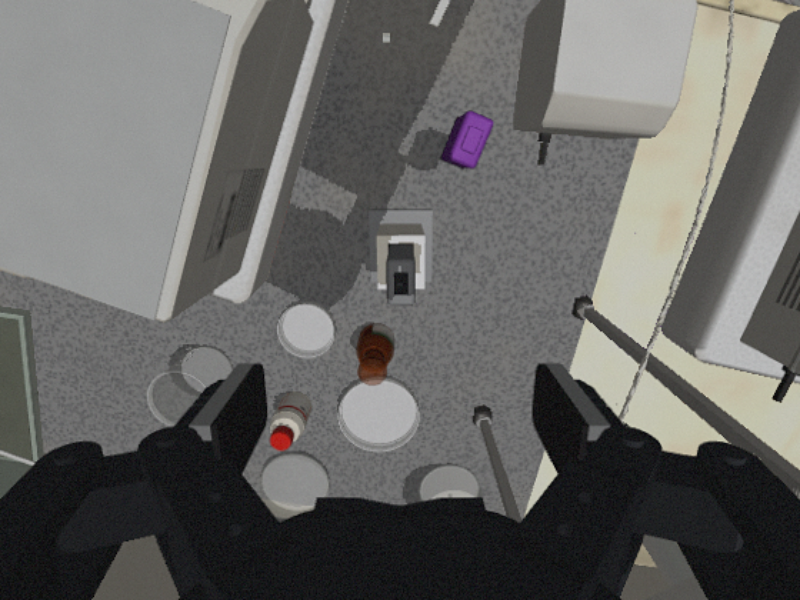

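The wrist view shows the meter's button at about (401,283). The foot's near corners are (370,210) and (433,209), the small dish is at (306,330), and the beaker rim is at (185,397). I'll overlay the fit.

```bash
python3 - <<'E'
from h import *
k=560/800
b=at('w1',401*k,283*k,.147);f=[at('w1',x*k,y*k,.01) for x,y in((370,210),(433,209))]
e=f[1]-f[0];yaw=np.arctan2(-e[0],e[1]);u=np.array([np.cos(yaw),np.sin(yaw)]);fc=(f[0]+f[1])[:2]/2+u*.036
print('button',b,'foot',f,np.linalg.norm(e),yaw,'c',fc)
print('dish fl',at('w1',306*k,329*k,.002),'beaker floor',at('w1',207*k,368*k,.002),'rim',at('w1',184*k,398*k,.07))
hc=(fc+b[:2])/2; off=np.array((180,130));S=5
d=cv2.imread('pics/w1.png')[130:250,180:320];im=cv2.resize(d,None,fx=S,fy=S,interpolation=2)
raw=im.copy()
box(im,'w1',hc,yaw,.01,.082,.046,.04,(0,255,0),S,off);box(im,'w1',hc,yaw,.082,.146,.034,.02,(0,0,255),S,off);box(im,'w1',hc,yaw,0,.01,.072,.062,(255,255,0),S,off)
circ(im,'w1',(.5437,-.2711),.014,.06,(0,255,255),S,off)
cv2.imwrite('pics/ov2.png',im); print(hc)
E
```

```text
button [ 0.4674 -0.1636  0.147 ] foot [array([ 0.429 , -0.1897,  0.01  ]), array([ 0.4335, -0.1288,  0.01  ])] 0.061066029836562986 -0.0737575823886563 c [ 0.46715212 -0.16190287]
dish fl [ 0.5485 -0.2716  0.002 ] beaker floor [ 0.5843 -0.3873  0.002 ] rim [ 0.5832 -0.3816  0.07  ]
[ 0.46727606 -0.16275143]
```

View pics/ov2.png

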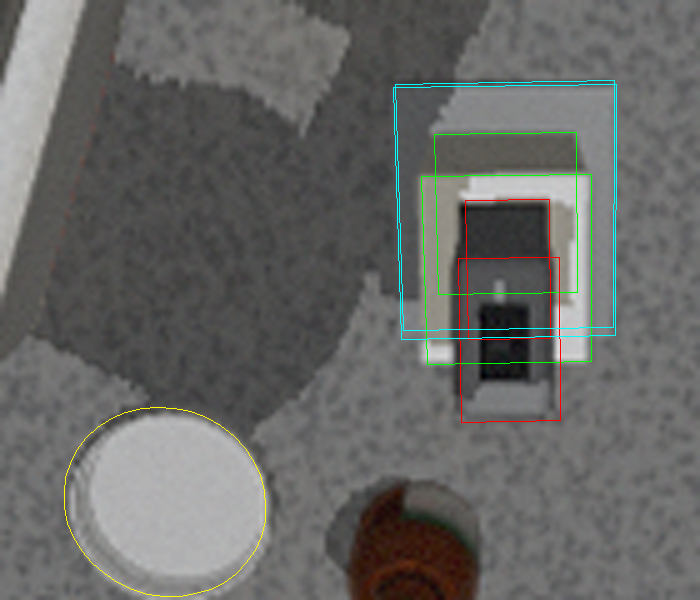

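The fit is good, with the meter about 1 mm towards -y. I'll grasp it and lift.

```bash
python3 - <<'E'
from h import *
Q=quat(-.074);M=[.467,-.164]
for p in([*M,.22],[.584,-.387,.12],[.584,-.387,.24],[.545,-.271,.12]): print(np.round(kinematics.ik(p,Q),2))
env.reach([*M,.22],Q)
print(env.movel([*M,.103],velocity=.08,guard=8))
s=monitor.sense();print(s['position'],s['contact_force'])
env.close_gripper(60); s=monitor.sense();print(s['finger_gap'],s['gripper_force'],s['contact_force'],s['position'])
print(env.movel([*M,.215],velocity=.08,guard=12))
s=monitor.sense();print(s['finger_gap'],s['gripper_force'],s['contact_force'],s['position'],s['clock'])
d=snap('wrist','w2');e=snap('scene','s2');t=snap('top','t2')
cv2.imwrite('pics/c2.png',np.hstack([cv2.resize(d['frame'][:,:,::-1],(400,300)),cv2.resize(e['frame'][90:240,220:420,::-1],(400,300),interpolation=2)]))
E
```

```text
[-0.57  0.26  1.6  -0.    1.28 -2.07]
[-0.75  0.8   1.01 -0.    1.33 -2.25]
[-0.75  0.73  0.83 -0.    1.59 -2.25]
[-0.65  0.59  1.37 -0.    1.17 -2.15]
False
[ 0.46717483 -0.16411576  0.10337312] [0.04299998 0.78112508 0.6679247 ]
0.22517469202512377 58.54192078113556 [0.16679491 0.2600402  0.8432438 ] [ 0.46705956 -0.16402024  0.10308853]
False
0.22721185417975406 58.45388174057007 [-0.74711377  0.15159589 -0.09484169] [ 0.4668402  -0.16389098  0.21454969] 8.9917
```

View pics/c2.png

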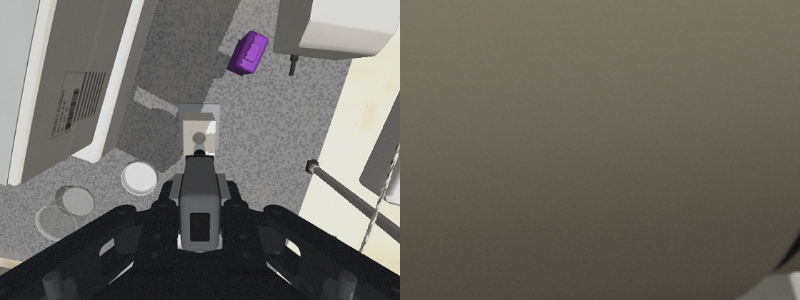

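The meter is gripped and clear of the well, whose hole is at about (199,138) on the left. Next is the beaker.

```bash
python3 - <<'E'
from h import *
B=[.584,-.387]
print(env.movel([*B,.22],velocity=.12,guard=15))
s=monitor.sense();print(s['contact_force'],s['position'],s['clock'])
d=snap('wrist','w3');t=snap('top','t3')
a=d['frame'][150:360,130:410,::-1]; b=t['frame'][110:260,250:450,::-1]
cv2.imwrite('pics/c3.png',np.hstack([cv2.resize(a,(400,300),interpolation=2),cv2.resize(b,(400,300),interpolation=2)]))
print('expected tip',px('w3',[*B,.124]),'rim',px('w3',[*B,.07]),'floor',px('w3',[*B,.002]))
E
```

```text
False
[ 0.13851797  0.03173663 -0.75630047] [ 0.58400794 -0.38672532  0.22016271] 11.3917
expected tip [278.1 205.2] rim [278.3 188.9] floor [278.4 175. ]
```

View pics/c3.png

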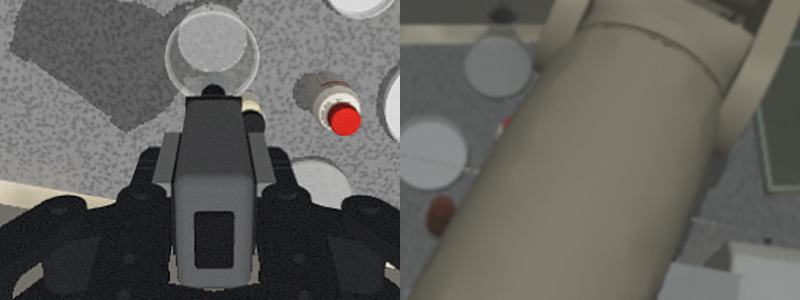

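The beaker rim centre is at panel (212,55), which is full-image (278.4,188.5), and the floor also projects as expected. I'll dip the probe, withdraw it, and carry it to the dish.

```bash
python3 - <<'E'
from h import *
B=[.584,-.387];D=[.545,-.271]
print(env.movel([*B,.126],velocity=.07,guard=5)); env.hold(.5)
s=monitor.sense();print(s['contact_force'],s['position'],s['clock'])
print(env.movel([*B,.216],velocity=.08,guard=8)); env.hold(.2)
s=monitor.sense();print(s['contact_force'],s['position'],s['clock'])
print(env.movel([*D,.216],velocity=.1,guard=10)); print(env.movel([*D,.16],velocity=.08,guard=5));env.hold(.3)
s=monitor.sense();print(s['contact_force'],s['position'],s['clock'],s['finger_gap'])
d=snap('wrist','w4');o=d['frame'][130:340,140:420,::-1]
im=cv2.resize(o,(800,600),interpolation=2);S=800/280;off=np.array((140,130))
circ(im,'w4',D,.014,.06,(0,255,255),S,off);circ(im,'w4',D,.064,.012,(0,0,255),S,off)
cv2.imwrite('pics/c4.png',im)
E
```

```text
False
[ 0.22371545 -0.10237289 -0.49400755] [ 0.58401209 -0.38699086  0.12600853] 13.4833
False
[ 0.85039427 -0.2217683  -0.22677602] [ 0.58393391 -0.38694896  0.21566721] 14.9583
False
False
[-0.52287091 -0.14716847 -0.50189004] [ 0.5450631  -0.27106173  0.1602797 ] 17.4833 0.22812741356889954
```

View pics/c4.png

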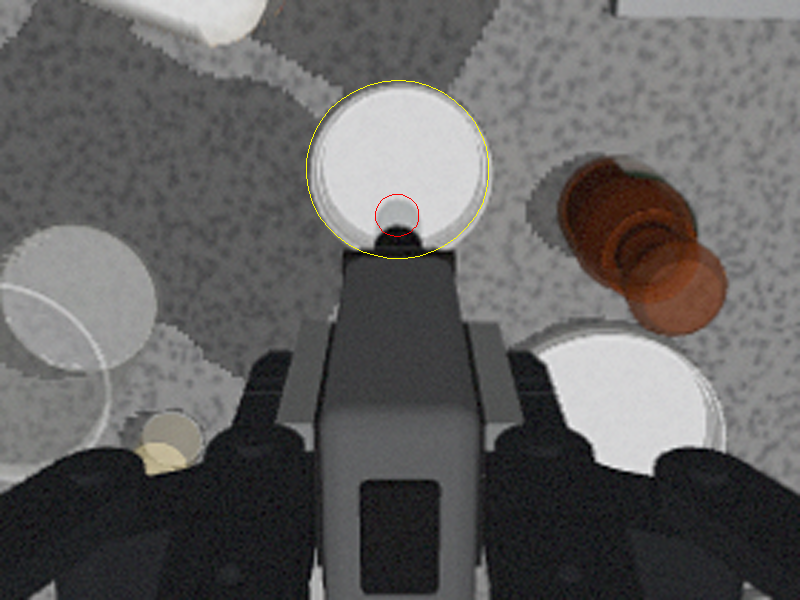

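The dish rim matches the predicted circle, and the glass tip at (397,215) matches the predicted tip circle. I'll lower it and hand in.

```bash
python3 - <<'E'
from h import *
print(env.movel([.546,-.2715,.1215],velocity=.03,guard=4)); env.hold(1.0)
s=monitor.sense();print(s['contact_force'],s['position'],s['clock'],s['finger_gap'],s['gripper_force'])
print(job.hand_in())
E
```

```text
False
[-0.27424487 -0.47845707 -1.30125186] [ 0.54599192 -0.27149608  0.12148226] 19.9667 0.2256166241240304 58.45578610897064
the job is handed in; nothing more can be done
None
```

I rinsed the probe in the beaker and handed the job in at about 20 s, with the meter held over the small dish and its tip about 25 mm above the bench (about 11 mm above the rim). No collision showed in the force readings I checked; the hand-in returned no verdict.

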